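# Turn a back-to-front drawer round in a small-parts cabinet

### The arm

A 6-joint arm with a two-finger parallel gripper is mounted at the origin on the work surface. World frame = base frame: x ahead of the robot, y to its left, z up, the work surface at z = 0. Lengths are in m, angles in rad, forces in N, time in s.
With the tool pointing down it reaches from about 0.35 to 0.8 m from the base axis. Payload 7.3 kg.
Tool frame: the origin (TCP) lies between the finger pads; the fingertips stand 25 mm ahead of it and the grasp point (between the pads) lies 6 mm ahead of it (r.tip_extent is the distance from the TCP to the fingertips, in m); z points along the fingers, y is the line along which they close (so a half turn about z gives the same grasp; the last joint's range is limited). The gripper opens to 85 mm and grips with 20 to 120 N. Pads are 22 mm wide; open, the fingers measure 114 mm over their backs; the gripper's body (76 mm by 85 mm) begins 54 mm behind the grasp point. The pads swing forward as they close: fully open they stand 13 mm farther back than shut.
Start: joints at [0.992, 0.342, 1.524, -0, 1.275, -0.146], TCP at [0.22, 0.477, 0.256] pointing down, gripper open.
Joint ranges: [-2.53, 2.53], [-0.77, 2.02], [0.04, 2.7], [-1, 4.14], [0.28, 2.66], [-3.11, 3.11]. Speed limits (rad/s): [2.57, 2.57, 3.14, 3.14, 3.14, 3.14].

### API

Orientations are given as a unit quaternion [x, y, z, w].
In Python, from workcell import r, command_gripper, optics gives the robot as it stands. The module is installed in compiled form; this text tells all that it offers. Calls block until the motion is done:
- r.reach(position, orientation): joint-space move of the TCP to a pose.
- r.move_straight(position, orientation=None, speed=0.15, max_force=None): straight line of the TCP; orientation=None keeps the orientation; speed is the mean speed in m/s. With max_force (N) it stops when the force on the tool has changed by that much, and returns True; else False.
- r.movej(angles): joint-space move.
- command_gripper(opening, force=None): finger opening in m; force is the grip in N (None keeps the last); returns when the fingers have stopped.
- r.hold(seconds).
- r.solve_ik(position, orientation): joint angles nearest the present ones, or None.
- r.read_state(): the state.
- optics.get_image(name): name is "scene" or "top" or "wrist"; returns (picture, depth): 400x640x3 uint8, red, green, blue; 400x640 float32, m along the optical axis (not along the pixel's ray), 0 where there is no reading.
- optics.camera_model(name): a dict with "K" (3x3 intrinsics, pixels), "R" (3x3) and "t" (3): a world point X has camera coordinates R X + t; the wrist camera has in their place "tool_from_camera" (4x4, takes a point from camera to tool coordinates, whose origin is the TCP and whose axes are the flange's). Camera axes: x right, y down, z forward; pixel columns grow to the right and rows downward; lengths in m; the calibration is good to about 2 mm. A picture is of the moment at which its call begins: read the wrist's pose just before it. camera_model takes no time and is no camera call.
A pose or a line that the arm cannot do raises r.PlanningError and nothing moves.
- r.finish_job(): hands the job in; it is judged then, once.
The state is a dict: "time_s": time; "joint_positions": joint angles; "dq": joint speeds; "tau": joint torques, N m; "eef_pos": TCP position; "eef_rot": TCP orientation; "contact_force": force on the tool from outside, world axes, zero at the start; "torque": the same for the moment, N m; "grip_width": finger opening in m; "grip_force": force on a finger pad.
Only numpy, scipy, OpenCV 4.12 (cv2) and the standard library are available. Lean on these libraries where they do the work, as an engineer would, in place of code of your own. Each camera call takes 0.05 s, during which the arm holds its last target. There are 200 camera calls.

### The job

One drawer of the red small-parts cabinet has been put in back to front, so its plain tail sticks out and its label and pull are hidden inside. Draw it out, set it down flat on the bench and let go, then slide it, tail first, back into its own place until it is fully home with its front flush with the other fronts. Keep the coupling nuts in it, do not drop it, and leave the other drawers and the things on the bench as they are.

Things in the scene. Friction and masses are not known exactly. Their poses are not given: they have to be found in the camera images.
- cabinet: Red sheet-steel cabinet fixed to the bench, 132 deep (x) x 209.5 wide (y) x 168 high, three columns by three rows of drawers; only the top row moves. Origin: centre of its underside; own -x points out of its front, whose plane is at x = -66. Each front has a pull (14 wide, 14 high, centred 16 above its cell's floor) standing 22 out. The roof is 5 thick, the walls between cells 6.5.
- cell (a point): Front edge of the floor of the middle top cell, in the cabinet's front plane (cabinet frame x -66, y 0, z 116); axes as the cabinet. The three top cells are centred here and 68 to either side along y. Each is 61.5 wide, 47 high and 124.5 deep, with a solid back.
- drawer: The reversed drawer, in any top cell: open steel tray 124 long (x), 58 wide (y), walls and floor 2.5 thick, sides and tail 38 high, red front panel 44 high. 0.13 to 0.25 kg plus three loose nuts. Origin: on the centre line of its underside, 47 behind the front face; own -x points to its front: face at x = -47, tail at x = +77; z up. Slides by friction, no catch; home when its tail meets the cell's back.
- drawer_face (a point): Centre of the outer face of the reversed drawer's front panel, at half height (22 above its underside). When the drawer is home this lies in the cabinet's front plane (x = -66 in the cabinet's frame).
- drawer_pull (a point): Tip of the black pull on the reversed drawer's front: a lip 14 wide x 14 high, 22 out from the face, centred 16 above the underside; a 10 wide x 8 high neck joins it to the face. The drawer can be pushed home on it.
- drawer_tail (a point): Centre of the outer face of the reversed drawer's plain tail, 22 above its underside. At the start the tail sticks 30 out of the cabinet's front plane, and the hidden pull is 8.5 short of the cell's back. In its cell the drawer has 1.75 of play on either side, 9 above its sides and 3 above its front panel.
- neighbour_a: One of the two other top drawers, same make and frame as the reversed drawer, the right way round and home (loose). To be left closed.
- neighbour_a_face (a point): Centre of the outer face of that drawer's front.
- neighbour_b: The other of the two other top drawers, as neighbour_a. To be left closed.
- neighbour_b_face (a point): Centre of the outer face of that drawer's front.
- nut0: Dark steel long hexagon coupling nut lying in the reversed drawer, 36 long (y) and 18 across the flats, 45 g, loose; it may slide or roll there. Origin: its centre.
- nut1: Dark steel long hexagon coupling nut lying in the reversed drawer, 36 long (y) and 18 across the flats, 45 g, loose; it may slide or roll there. Origin: its centre.
- nut2: Dark steel long hexagon coupling nut lying in the reversed drawer, 36 long (y) and 18 across the flats, 45 g, loose; it may slide or roll there. Origin: its centre.
- drill: Bystander: yellow and black cordless drill standing on its battery pack (118 x 74 foot), 200 high. Origin: centre of its underside; chuck points to own -x.
- tin: Bystander: round tin 60 across, 125 high, standing on the bench. Origin: centre of its underside.
- screwdriver: Bystander: screwdriver 190 long lying on the bench along own x. Origin: its underside.
Mind the look-alikes: they are no part of the job. What is shaped like the drawer but turquoise is not meant. Leave any turquoise look-alike of the neighbour_b alone.

How it is judged:
On the way:
1. the reversed drawer has been drawn out, set down flat on the bench and let go (height (world z) of drawer between -0.004 and 0.006 m and angle between drawer's own z axis and vertical below 0.06 rad and contact force between the fingers and drawer below 0.1 N and linear speed of drawer below 0.02 m/s), for 0.2 s.
At the end, for the whole second after the job is handed in: The drawer stands level and at rest on the floor of its top-row cell, the right way round (pull outside), its front within 3 mm of the cabinet's front plane and square to it within 0.05 rad; the three nuts lie in it and the other two top drawers are closed within 6 mm (x of drawer_face in the frame of cabinet between -0.069 and -0.063 m and z of drawer in the frame of cabinet between 0.113 and 0.1195 m and y of drawer in the frame of cabinet between -0.075 and 0.075 m and x of drawer_pull in the frame of cabinet below -0.08 m and angle between the x axis of drawer and the x axis of cabinet, either way round below 0.05 rad and angle between drawer's own z axis and vertical below 0.05 rad and linear speed of drawer below 0.01 m/s and x of nut0 in the frame of drawer between -0.045 and 0.076 m and y of nut0 in the frame of drawer between -0.028 and 0.028 m and z of nut0 in the frame of drawer between 0.002 and 0.04 m and x of nut1 in the frame of drawer between -0.045 and 0.076 m and y of nut1 in the frame of drawer between -0.028 and 0.028 m and z of nut1 in the frame of drawer between 0.002 and 0.04 m and x of nut2 in the frame of drawer between -0.045 and 0.076 m and y of nut2 in the frame of drawer between -0.028 and 0.028 m and z of nut2 in the frame of drawer between 0.002 and 0.04 m and x of each of neighbour_a_face, neighbour_b_face in the frame of cabinet above -0.072 m); the robot touches nothing.
It fails at once if the drawer is dropped: it falls faster than 0.6 m/s (some 20 mm) out of the fingers (linear speed of drawer above 0.6 m/s and contact force between the fingers and drawer below 0.05 N).
It fails at once if a nut is spilled outside the drawer (distance between any of nut0, nut1, nut2 and drawer above 0.12 m).
It fails at once if one of the other top drawers is displaced by more than 10 mm (distance of any of neighbour_a, neighbour_b from where it was at the start of the episode above 0.01 m).
It fails at once if the cordless drill, the tin or the screwdriver is displaced by more than 20 mm (distance of any of drill, tin, screwdriver from where it was at the start of the episode above 0.02 m).
It also fails if it takes over 72 s, if anything falls off the work surface, if the arm or the gripper's body presses on something with over 40 N, if the wrist force passes 120 N, or if a joint passes its speed limit or range.

## Working session

There is one attempt and no reset: what is moved stays moved. The work goes in short steps, each a Python script; the robot and the scene stay as the last script left them, time stands still between calls to the robot, and variables do not carry over. Pictures are saved under pics/ and viewed, at most 10 in all, crops included, and the job is handed in when it is done.

```bash
mkdir -p pics; python3 - <<'E'
from workcell import r, optics
import cv2, numpy as np
for n in ("scene","top"):
    im,d=optics.get_image(n); cv2.imwrite(f"pics/{n}0.png",im[:,:,::-1]); np.save(f"pics/{n}0.npy",d)
    m=optics.camera_model(n); print(n,m["K"].tolist(),(-m["R"].T@m["t"]).round(3),m["R"].round(3).tolist())
s=r.read_state(); print(s["eef_pos"],s["eef_rot"],r.tip_extent,optics.camera_model("wrist")["tool_from_camera"])
E
```

```text
scene [[466.35576186261903, 0.0, 322.378008128567], [0.0, 466.35576186261903, 199.48272524412906], [0.0, 0.0, 1.0]] [ 1.088 -0.746  0.988] [[0.786, 0.618, 0.018], [0.452, -0.553, -0.701], [-0.423, 0.559, -0.713]]
top [[490.65794063417246, 0.0, 319.2450695796637], [0.0, 490.65794063417246, 201.33694683107902], [0.0, 0.0, 1.0]] [ 0.375 -0.052  1.276] [[0.002, -1.0, 0.005], [-0.985, -0.003, -0.173], [0.173, -0.005, -0.985]]
[0.22001624 0.47632161 0.25569566] [ 2.14751139e-01  9.76668562e-01 -6.38522040e-04 -2.46521237e-04] 0.025 [[-3.29797858e-04 -9.64619979e-01 -2.63644054e-01  6.65887556e-02]
 [ 9.99999676e-01 -1.24657589e-04 -7.94823729e-04  1.59650353e-04]
 [ 7.33837617e-04 -2.63644230e-01  9.64619708e-01 -1.17709003e-01]
 [ 0.00000000e+00  0.00000000e+00  0.00000000e+00  1.00000000e+00]]
```

View pics/scene0.png

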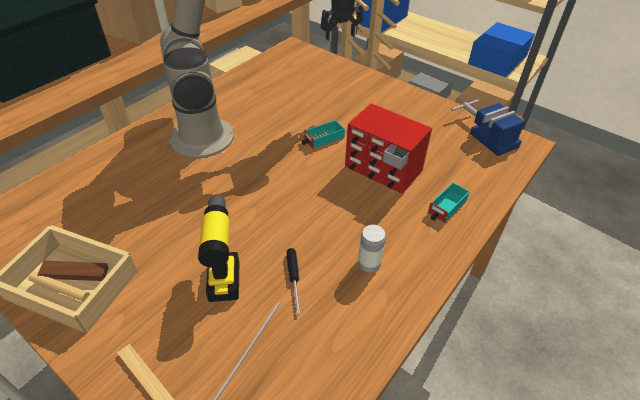

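View pics/top0.png

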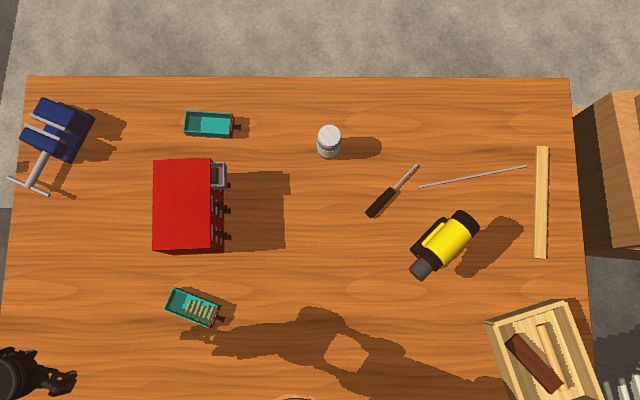

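The scene view shows the cabinet with its front towards world -y. The grey tail sticks out of the top cell farthest from the robot, at scene pixel (398,157) and top pixel (219,175). The tin is at (329,142), the screwdriver at about (390,190) and the drill at about (447,240) in the top view. Turquoise look-alike trays stand on both sides of the cabinet. Next I'll measure the cabinet from depth.

```bash
cat > h.py <<'E'
from workcell import r, optics, command_gripper
import cv2, numpy as np
from scipy.spatial.transform import Rotation as Ro
def cloud(d,m,pose=None):
    v,u=np.mgrid[:400,:640]; K=m["K"]
    P=np.stack([(u-K[0,2])/K[0,0]*d,(v-K[1,2])/K[1,1]*d,d],-1)
    if "R" in m: return (P-m["t"])@m["R"]
    T=m["tool_from_camera"]; P=P@T[:3,:3].T+T[:3,3]
    return P@Ro.from_quat(pose[1]).as_matrix().T+pose[0]
def shot(n,name=None):
    s=r.read_state(); im,d=optics.get_image(n)
    if name: cv2.imwrite("pics/"+name,im[:,:,::-1])
    return im,d,cloud(d,optics.camera_model(n),(s["eef_pos"],s["eef_rot"]))
E
python3 - <<'E'
from h import *
for n in ("top","scene"):
    im=cv2.imread(f"pics/{n}0.png")[:,:,::-1].astype(int); d=np.load(f"pics/{n}0.npy"); P=cloud(d,optics.camera_model(n))
    m=(d>0)&(abs(P[...,2]-.168)<.006)&(im[...,0]>2*im[...,1])&(im[...,0]>80)&(P[...,1]>.1)&(P[...,0]>.15)
    q=P[m]; print(n,m.sum(),np.median(q[:,2]),cv2.minAreaRect(q[:,:2].astype(np.float32)),np.percentile(q[:,:2],[1,99],axis=0))
    # things in front of the cabinet
    g=(d>0)&(P[...,2]>.02)&(P[...,1]<.25)&(P[...,1]>-.25)&(P[...,0]>.25)&(P[...,0]<.85)
    k,l,st,c=cv2.connectedComponentsWithStats(g.astype(np.uint8))
    for i in range(1,k):
        if st[i,4]>60: q=P[l==i]; print(q.min(0).round(3),q.max(0).round(3),c[i].round())
E
```

```text
top 5127 0.16904953676988949 ((0.5650338530540466, 0.2588912844657898), (0.21002140641212463, 0.13357657194137573), 2.805429458618164) [[0.46207329 0.19323001]
 [0.66712277 0.32395557]]
[0.769 0.153 0.02 ] [0.832 0.25  0.051] [222. 124.]
[ 0.71  -0.111  0.021] [ 0.768 -0.052  0.133] [329. 141.]
[0.46  0.164 0.02 ] [0.672 0.25  0.177] [205. 206.]
[ 0.555 -0.249  0.02 ] [ 0.634 -0.181  0.032] [380. 202.]
[0.277 0.178 0.02 ] [0.354 0.249 0.051] [211. 314.]
scene 2038 0.16879320677255083 ((0.565847635269165, 0.25906726717948914), (0.21249893307685852, 0.1397392451763153), 2.488477945327759) [[0.46451331 0.19081902]
 [0.67060161 0.32495369]]
[0.461 0.161 0.02 ] [0.675 0.25  0.174] [381. 151.]
[0.277 0.18  0.02 ] [0.359 0.25  0.047] [314. 136.]
[0.771 0.15  0.02 ] [0.834 0.25  0.048] [441. 208.]
[ 0.714 -0.113  0.02 ] [ 0.773 -0.053  0.129] [371. 246.]
[ 0.557 -0.25   0.02 ] [ 0.635 -0.178  0.03 ] [292. 262.]
```

```bash
cat >> h.py <<'E'
YAW=np.radians(92.65); C=np.array([.5657,.259])
def Q(half=0,yaw=None):   # tool down; half=0: tool x along cabinet +x, half=1: along cabinet -x
    a=(YAW if yaw is None else yaw)+np.pi*half
    return np.array([np.cos(a/2),np.sin(a/2),0,0])
def W(x,y,z,yaw=None):    # cabinet frame (m) -> world
    a=YAW if yaw is None else yaw
    return np.array([*(C+np.array([[np.cos(a),-np.sin(a)],[np.sin(a),np.cos(a)]])@[x,y]),z])
E
python3 - <<'E'
from h import *
for half in (0,1,-1):
  for nm,p in (("pick",W(-.081,-.068,.145)),("out",W(-.22,-.068,.20)),("bench",[.5,0,.03]),("push",W(-.1,-.068,.15))):
    j=r.solve_ik(p,Q(half)); print(half,nm,None if j is None else np.round(j,2))
r.reach(W(-.10,-.068,.30),Q(0))
s=r.read_state(); print(s["time_s"],s["joint_positions"],s["eef_pos"])
im,d,P=shot("wrist","w1.png"); np.save("pics/w1.npy",P)
E
```

```text
0 pick [ 0.16  0.69  1.25 -0.    1.2   0.12]
0 out [-0.05  0.61  1.24 -0.    1.29 -0.1 ]
0 bench [-0.15  0.6   1.84 -0.    0.69 -0.2 ]
0 push [ 0.13  0.68  1.26 -0.    1.2   0.09]
1 pick [ 0.16  0.69  1.25 -0.    1.2  -3.03]
1 out [-0.05  0.61  1.24 -0.    1.29  3.04]
1 bench [-0.15  0.6   1.84 -0.    0.69  2.94]
1 push [ 0.13  0.68  1.26 -0.    1.2  -3.06]
-1 pick [ 0.16  0.69  1.25 -0.    1.2  -3.03]
-1 out [-0.05  0.61  1.24 -0.    1.29  3.04]
-1 bench [-0.15  0.6   1.84 -0.    0.69  2.94]
-1 push [ 0.13  0.68  1.26 -0.    1.2  -3.06]
2.0 [1.34526552e-01 5.76673504e-01 1.02616262e+00 3.76683683e-04
 1.53886078e+00 8.63744427e-02] [0.63771588 0.1635172  0.30010151]
```

View pics/w1.png

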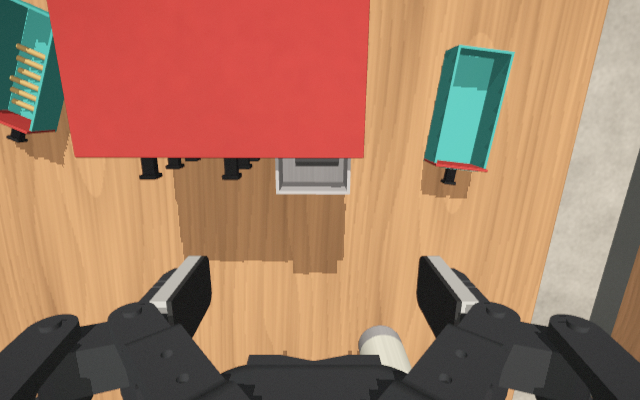

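The wrist view shows the roof's front edge level at row 157, from column 76 to 363. The tail rim runs from (277,192) to (349,192), and a nut shows dark just inside at (317,161). I'll measure these.

```bash
python3 - <<'E'
from h import *
im=cv2.imread("pics/w1.png")[:,:,::-1].astype(int); P=np.load("pics/w1.npy")
red=(im[...,0]>2*im[...,1])&(abs(P[...,2]-.168)<.008)
R=np.array([[np.cos(YAW),-np.sin(YAW)],[np.sin(YAW),np.cos(YAW)]])
L=(P[...,:2]-C)@R   # cabinet frame est.
ys=[];xs=[]
for u in range(90,355,3):
    v=np.where(red[:,u])[0].max(); ys.append(L[v,u,1]); xs.append(L[v,u,0])
k=np.polyfit(ys,xs,1); print("front edge slope",k, "z",np.median(P[...,2][red]))
l=[];rr=[]
for v in range(20,155,3):
    c=np.where(red[v])[0]; l.append((L[v,c.min()])); rr.append(L[v,c.max()])
for n,e in(("left",l),("right",rr)):
    e=np.array(e); kk=np.polyfit(e[:,0],e[:,1],1); print(n,kk,np.polyval(kk,-.066))
m=(abs(P[...,2]-.154)<.004)&(L[...,0]<-.07)&(L[...,0]>-.12)
q=L[m]; print(m.sum(),np.percentile(q,[1,99],axis=0),np.median(P[...,2][m]))
t=q[q[:,0]<-.092]; print("rim x by y",[(t[abs(t[:,1]-y)<.004,0].mean()-0).round(4) for y in (-.09,-.08,-.07,-.06,-.05)])
E
```

```text
front edge slope [ 0.00222321 -0.0657154 ] z 0.16813664575505505
left [-0.00228127  0.10513231] 0.10528287580420172
right [-0.00182448 -0.10298992] -0.10286950800905548
578 [[-0.09691717 -0.09546416]
 [-0.07068537 -0.03778281]] 0.1540989732963122
rim x by y [np.float64(-0.0951), np.float64(-0.0953), np.float64(-0.0952), np.float64(-0.0953), np.float64(-0.0952)]
```

```bash
python3 - <<'E'
s=open("h.py").read()
s=s.replace("YAW=np.radians(92.65); C=np.array([.5657,.259])","YAW=np.radians(92.53); C=np.array([.5657,.259])-.0011*np.array([np.cos(np.radians(2.6)),np.sin(np.radians(2.6))])")
open("h.py","w").write(s)
from h import *
def st(n): s=r.read_state(); print(n,round(s["time_s"],2),s["eef_pos"].round(4) if hasattr(s["eef_pos"],"round") else s["eef_pos"],"w",round(s["grip_width"],4),"gf",np.round(s["grip_force"],1),"F",np.round(s["contact_force"],1),"M",np.round(s["torque"],2))
command_gripper(.074)
r.reach(W(-.0815,-.068,.20),Q(0))
print(r.move_straight(W(-.0815,-.068,.145),speed=.08,max_force=8)); st("down")
command_gripper(.04,60); st("closed")
print(r.move_straight(W(-.1165,-.068,.1455),speed=.05,max_force=25)); st("pulled")
shot("scene","s2.png")
E
python3 -c "
import cv2;i=cv2.imread('pics/s2.png')[90:220,300:480];cv2.imwrite('pics/s2c.png',cv2.resize(i,None,fx=4,fy=4,interpolation=2))"
```

```text
False
down 3.66 [0.6365 0.1806 0.1456] w 0.074 gf 0.0 F [ 0.1  0.5 -0.3] M [-0.    0.    0.01]
closed 3.95 [0.6365 0.1805 0.1461] w 0.0568 gf 64.9 F [-1.3 -0.7  5.4] M [-0.07  0.26  0.08]
False
pulled 4.8 [0.638  0.1451 0.1459] w 0.0574 gf 65.0 F [0.2 1.2 6.5] M [ 0.61  0.03 -0.05]
```

View pics/s2c.png

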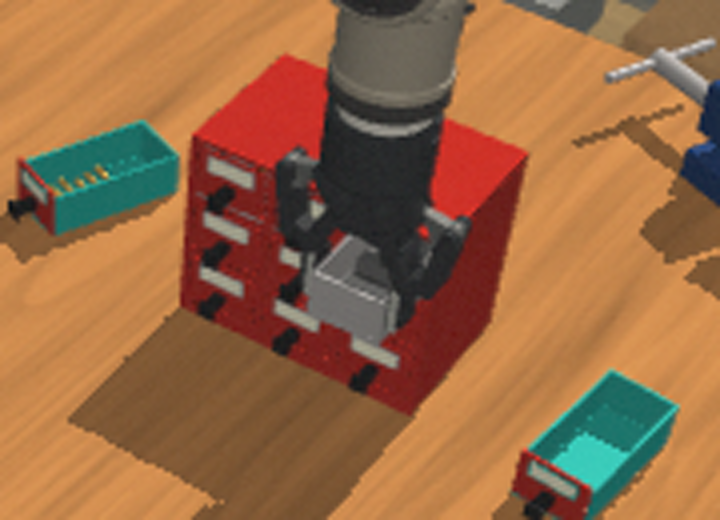

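The drawer is held by its sides at the tail, about 65 mm out, and everything else is unmoved. I'll regrip nearer its middle, find the cell's centre by feeling the side walls, then draw it out.

```bash
cat >> h.py <<'E'
def st(n):
    s=r.read_state(); R=np.array([[np.cos(YAW),-np.sin(YAW)],[np.sin(YAW),np.cos(YAW)]])
    l=(np.array(s["eef_pos"][:2])-C)@R
    print(n,round(s["time_s"],2),"cab xy",l.round(4),"z",round(float(s["eef_pos"][2]),4),"w",round(s["grip_width"],4),"gf",np.round(s["grip_force"],1),"F",np.round(s["contact_force"],1),"M",np.round(s["torque"],2)); return l
E
python3 - <<'E'
from h import *
r.move_straight(W(-.1095,-.068,.145),speed=.05,max_force=25)
command_gripper(.072); st("rel")
r.move_straight(W(-.1095,-.068,.200),speed=.15)
r.move_straight(W(-.0815,-.068,.200),speed=.15)
print(r.move_straight(W(-.0815,-.068,.145),speed=.08,max_force=8))
command_gripper(.04,90); st("grip")
r.move_straight(W(-.0815,-.068,.1465),speed=.03,max_force=30)
ys=[]
for dy in (.005,-.005):
    print(r.move_straight(W(-.0815,-.068+dy,.1465),speed=.01,max_force=8)); ys.append(st("probe")[1])
    r.move_straight(W(-.0815,-.068,.1465),speed=.03)
print("centre",np.mean(ys)); st("mid")
shot("wrist","w3.png")
E
```

```text
rel 5.44 cab xy [-0.1098 -0.0676] z 0.1441 w 0.0719 gf 0.0 F [-0.1  0.4  0.2] M [-0.02 -0.02 -0.  ]
False
grip 7.4 cab xy [-0.0816 -0.0685] z 0.1462 w 0.0566 gf 96.5 F [-1.2 -0.8  4.5] M [-0.08  0.22  0.  ]
True
probe 8.01 cab xy [-0.0815 -0.0663] z 0.1463 w 0.0566 gf 97.8 F [ 1.3 -0.2  3.8] M [ 0.07 -0.02  0.02]
True
probe 8.65 cab xy [-0.0814 -0.0703] z 0.1463 w 0.0566 gf 97.8 F [-1.4 -0.4  5.4] M [ 0.05 -0.1   0.05]
centre -0.068255906732412
mid 8.9 cab xy [-0.0816 -0.0682] z 0.1464 w 0.057 gf 97.7 F [0.9 0.6 1.2] M [-0.01 -0.23 -0.05]
```

View pics/w3.png

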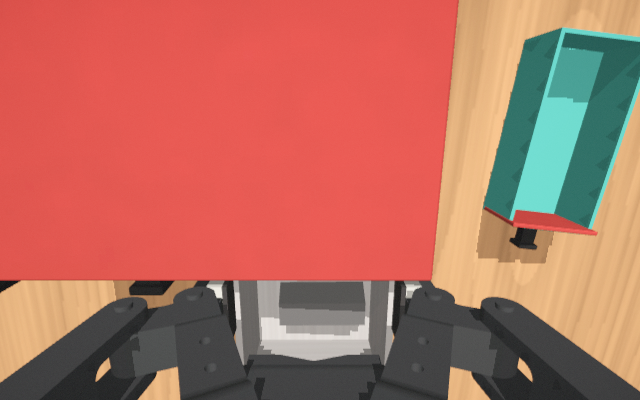

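The view shows the drawer held square, with a nut visible at (322,295). The walls were felt at y = -66.3 and -70.3, so the cell centre is at y = -68.3 mm. Now I'll draw it out, turn it and set it down.

```bash
python3 - <<'E'
from h import *
command_gripper(.04,110)
r.move_straight(W(-.0815,-.0683,.1472),speed=.02,max_force=30)
print(r.move_straight(W(-.20,-.0683,.1472),speed=.06,max_force=25)); st("out")
q0=Q(0)
r.move_straight(W(-.22,-.0683,.20),speed=.1)
r.move_straight([.5,0.0,.20],speed=.12); st("above")
r.reach([.5,0.0,.20],Q(1)); print(np.round(r.read_state()["joint_positions"],2))
r.move_straight([.5,0.0,.045],speed=.1)
print(r.move_straight([.5,0.0,.027],speed=.02,max_force=4)); st("set")
shot("scene","s4.png")
E
python3 -c "
import cv2;i=cv2.imread('pics/s4.png')[80:260,180:430];cv2.imwrite('pics/s4c.png',cv2.resize(i,None,fx=3,fy=3,interpolation=2))"
```

```text
False
out 11.54 cab xy [-0.1997 -0.0683] z 0.1472 w 0.0564 gf 117.0 F [-0.2 -0.2 -4. ] M [-0.1  -0.01  0.01]
above 13.65 cab xy [-0.2558  0.0754] z 0.2 w 0.0561 gf 117.1 F [ 1.4  0.3 -4.3] M [-0.06  0.01 -0.02]
[-0.15  0.35  1.68  0.    1.11  2.94]
True
set 18.7 cab xy [-0.2558  0.0761] z 0.0304 w 0.0566 gf 117.9 F [ 0.1 -0.2  5. ] M [0.01 0.15 0.03]
```

View pics/s4c.png

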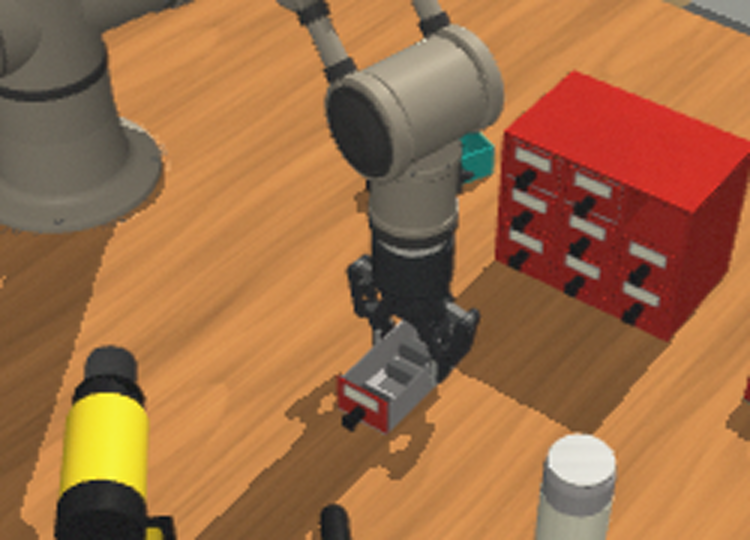

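The drawer is on the bench with its pull towards -y (crop pixel (352,418)) and nuts in it. I'll release it, back off, turn the gripper and check from above before regripping near the front.

```bash
python3 - <<'E'
from h import *
command_gripper(.074); r.hold(.5); st("rel")
r.move_straight([.5,0.0,.20],speed=.15)
r.reach(W(-.3118,.0755,.20),Q(0))
im,d,P=shot("wrist","w5.png"); np.save("pics/w5.npy",P)
R=np.array([[np.cos(YAW),-np.sin(YAW)],[np.sin(YAW),np.cos(YAW)]]); L=(P[...,:2]-C)@R
m=(abs(P[...,2]-.038)<.004)&(L[...,0]<-.2)&(L[...,0]>-.38)&(abs(L[...,1]-.0755)<.05)
q=L[m]
a=cv2.minAreaRect(q.astype(np.float32)*1000); print(m.sum(),a,np.percentile(q,[1,99],axis=0)); st("look")
E
```

```text
rel 19.57 cab xy [-0.2556  0.077 ] z 0.0296 w 0.0743 gf 0.0 F [ 0.  -0.1 -0.3] M [ 0.06  0.03 -0.01]
1546 ((-272.3049011230469, 76.13638305664062), (121.35016632080078, 58.11447525024414), 0.14389777183532715) [[-0.3327624   0.04727529]
 [-0.2118039   0.10510386]]
look 23.63 cab xy [-0.3118  0.0755] z 0.2 w 0.074 gf 0.0 F [-0.5  0.5  0.4] M [-0.01 -0.   -0.08]
```

View pics/w5.png

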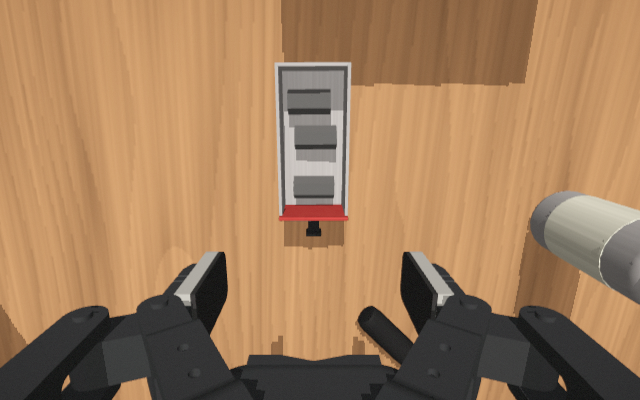

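The view shows the drawer flat on the bench, with three nuts in it at (309,101), (315,136) and (313,187) and the pull at (313,228). It is square to the cabinet frame. I'll regrip 25 mm behind the front and insert it.

```bash
python3 - <<'E'
from h import *
g=(-.3105,.0762)
print(r.move_straight(W(*g,.06),speed=.12), r.move_straight(W(*g,.0295),speed=.05,max_force=8))
command_gripper(.04,110); st("grip"); off=float(r.read_state()["eef_pos"][2]); print("off",off)
r.move_straight(W(*g,.20),speed=.1); 
r.move_straight(W(-.20,-.0683,.20),speed=.12)
z=.1185+off
r.move_straight(W(-.178,-.0683,z),speed=.08); r.hold(.3); st("pre")
print(r.move_straight(W(-.150,-.0683,z),speed=.03,max_force=6)); st("entered")
im,d,P=shot("scene","s6.png")
E
python3 -c "
import cv2;i=cv2.imread('pics/s6.png')[90:220,300:480];cv2.imwrite('pics/s6c.png',cv2.resize(i,None,fx=4,fy=4,interpolation=2))"
```

```text
False False
grip 26.0 cab xy [-0.3106  0.0759] z 0.0303 w 0.0566 gf 117.8 F [-0.2 -0.2  5. ] M [ 0.05  0.32 -0.01]
off 0.03029956629790693
pre 30.68 cab xy [-0.1782 -0.0684] z 0.1492 w 0.0561 gf 117.1 F [ 0.   0.6 -4. ] M [-0.15  0.01 -0.05]
False
entered 31.76 cab xy [-0.1502 -0.0683] z 0.1488 w 0.0565 gf 117.1 F [-0.1 -1.  -3.1] M [-0.11 -0.01 -0.04]
```

View pics/s6c.png

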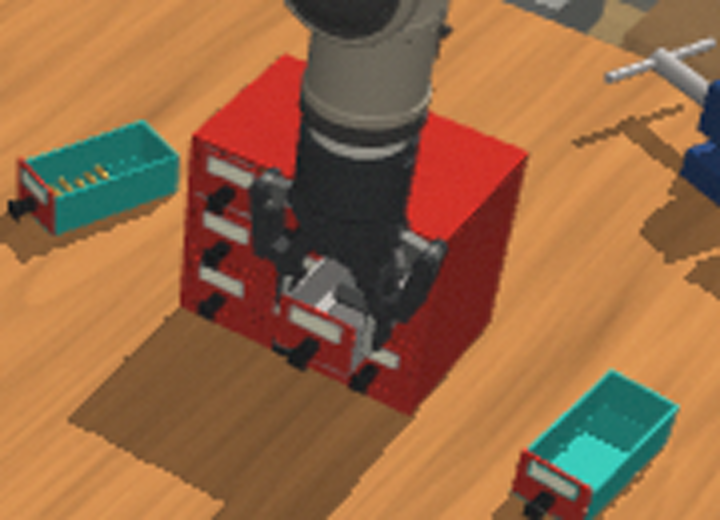

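```bash
python3 - <<'E'
from h import *
print(r.move_straight(W(-.0815,-.0683,.1485),speed=.03,max_force=10)); st("in")
print(r.move_straight(W(-.0815,-.0683,.1445),speed=.01,max_force=4)); st("low")
command_gripper(.072); st("rel")
r.move_straight(W(-.0815,-.0683,.21),speed=.1)
r.move_straight(W(-.165,-.0683,.21),speed=.15)
command_gripper(0.0,20)
r.move_straight(W(-.165,-.0683,.153),speed=.12); st("ready")
hit=r.move_straight(W(-.094,-.0683,.153),speed=.03,max_force=8); print(hit); st("pushed")
shot("scene","s7.png")
E
python3 -c "
import cv2;i=cv2.imread('pics/s7.png')[90:220,300:480];cv2.imwrite('pics/s7c.png',cv2.resize(i,None,fx=4,fy=4,interpolation=2))"
```

```text
False
in 34.24 cab xy [-0.0816 -0.0683] z 0.1485 w 0.0564 gf 117.1 F [ 0.2 -0.1 -3.7] M [-0.12  0.   -0.06]
True
low 34.57 cab xy [-0.0816 -0.0684] z 0.1463 w 0.0568 gf 117.9 F [-0.4  0.2  5.9] M [ 0.12  0.07 -0.01]
rel 34.87 cab xy [-0.0817 -0.0673] z 0.1443 w 0.0723 gf 0.0 F [-1.   0.6  0.3] M [-0.06  0.03 -0.02]
ready 37.68 cab xy [-0.165  -0.0687] z 0.1535 w -0.0004 gf 0.0 F [ 0.3 -0.1  0.3] M [ 0.02 -0.02  0.02]
True
pushed 39.67 cab xy [-0.0987 -0.0681] z 0.1525 w 0.0 gf 0.3 F [-0.5 -0.9 -0.6] M [-0.07 -0.05 -0.01]
```

View pics/s7c.png

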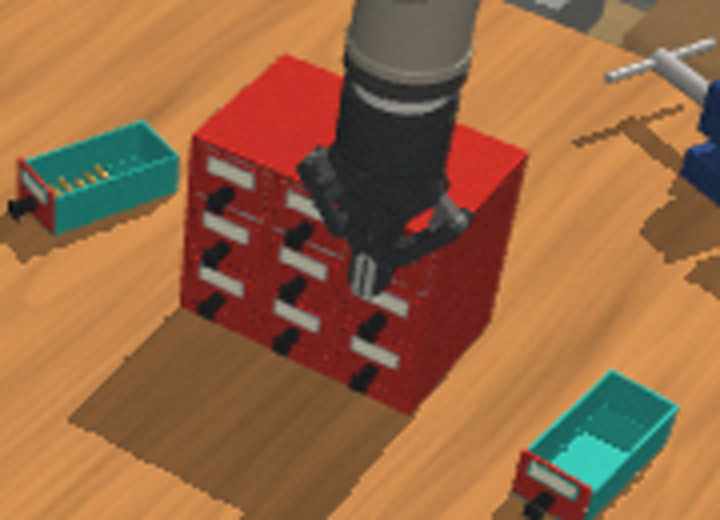

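It stopped by contact right where home was predicted. I'll back off and compare the three top pulls from above.

```bash
python3 - <<'E'
from h import *
r.move_straight(W(-.16,-.0683,.153),speed=.1)
r.move_straight(W(-.16,-.0683,.30),speed=.2)
r.reach(W(-.14,-.034,.30),Q(0))
im,d,P=shot("wrist","w8.png")
R=np.array([[np.cos(YAW),-np.sin(YAW)],[np.sin(YAW),np.cos(YAW)]]); L=(P[...,:2]-C)@R
for y in (-.068,0,.068):
    m=(abs(P[...,2]-.136)<.008)&(abs(L[...,1]-y)<.012)&(L[...,0]<-.07)&(L[...,0]>-.12)
    print(y,m.sum(),np.percentile(L[m],[2,50,98],axis=0).round(4).tolist() if m.sum() else "")
st("x")
i=im[100:350,100:500,::-1]; cv2.imwrite("pics/w8c.png",cv2.resize(i,None,fx=2,fy=2))
E
```

```text
-0.068 356 [[-0.0881, -0.0742], [-0.0805, -0.068], [-0.0706, -0.0617]]
0 347 [[-0.0881, -0.0066], [-0.0798, -0.0003], [-0.0707, 0.0059]]
0.068 412 [[-0.0882, 0.0611], [-0.08, 0.0667], [-0.0707, 0.0737]]
x 41.69 cab xy [-0.1398 -0.0336] z 0.299 w -0.0001 gf 0.0 F [-0.1  1.  -0.3] M [-0.01 -0.04 -0.03]
```

View pics/w8c.png

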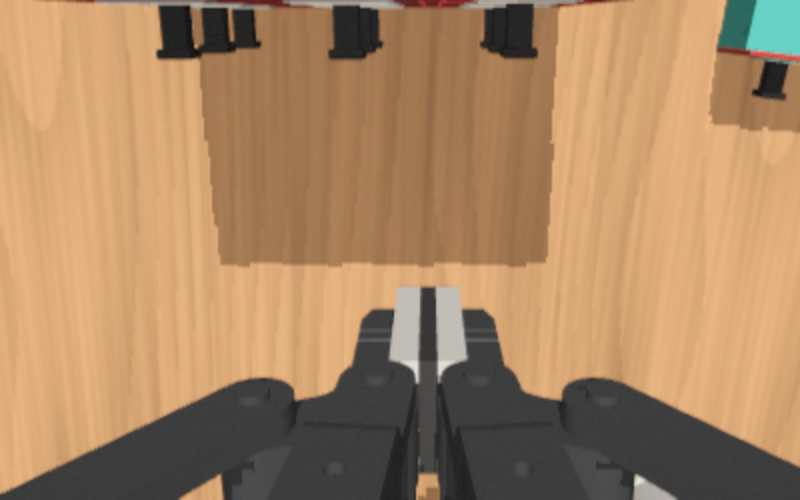

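The three top pulls, at crop pixels (178,55), (347,55) and (519,55), line up to within 0.1 mm. All fronts are flush and the arm is clear.

```bash
python3 -c "
from workcell import r
print(r.finish_job())"
```

```text
the job is handed in; nothing more can be done
None
```

The reversed drawer was drawn out, set down flat on the bench and let go, then slid back tail first until home with its pull in line with the other two top pulls; I saw all three nuts in it on the bench, saw nothing else disturbed, and handed the job in (no verdict was returned).

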